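# Release a sprung access cover with a screwdriver

## Task

Take the screwdriver from its stand and use it to turn both slotted fasteners on the white control unit a quarter turn counterclockwise, so that the access cover between them springs up. Leave the cover sitting in its frame, and put the screwdriver back upright in its stand. Turn the fasteners only with the screwdriver, and do not knock over the amber bottle.

Things in the scene. Friction and masses are not known exactly. Their poses are not given: they have to be found in the camera images.
- unit: White control unit, a fixed box 136 (x) x 224 (y) mm, top face 60 mm high. Origin: centre of its underside on the worktop. In its middle, in a grey frame whose top is 80 mm high, lies the access cover; a fastener stands at each end, on the unit's y axis at y = +79 mm (left) and -79 mm (right).
- cover: Loose aluminium plate 100 x 110 x 5 mm with dark vent stripes, held down at each end by a fastener's tongue against two sprung bars below. Origin: centre of its underside, 66 mm above the worktop when held down. The end at a released fastener rises by itself; with both released the whole cover stands 8 mm higher (74 mm), still inside the frame.
- left_slot (a point): Centre of the slot floor in the left (+y) fastener's round steel head, 75.5 mm above the worktop, on its vertical axis. x axis along the slot, towards the tongue; z up. Head 40 mm across, top 83.5 mm high. The slot runs right across: 8 mm deep, 6 mm wide in its lower half, flaring to 12.4 mm at the top. Under the head a tongue 16 mm wide reaches 38 mm from the axis, over the cover when locked.
- right_slot (a point): The same on the right (-y) fastener.
- left_cam (a joint): Angle of the left fastener: 0 = locked, tongue pointing to the cover's middle; grows counterclockwise seen from above; hard stop at 1.57 = released, tongue and slot parallel to the cover's end. The tongue clears the cover from about 1.15 on. Starts at 0 to 0.25. It stays where it is left; turning takes under 0.1 N m. The blade has about 0.2 rad of play.
- right_cam (a joint): The same for the right fastener: also counterclockwise, 0 to 1.57.
- screwdriver: Flat-blade screwdriver, 162 mm, 150 g, upright in its stand. Origin: middle of the blade's tip; z up the tool. Blade 18 mm wide (along x), 3.5 mm thick (along y) for the lowest 18 mm, then a 10 mm shank; collar 40 mm in diameter at 70-76 mm above the tip; grey hexagonal handle, 28 mm across flats, at 76-156 mm, one pair of flats facing its +y and -y, the others 60 degrees on.
- stand: Fixed tool stand: dark plate 80 x 80 x 8 mm with an upright grey tube, 36 mm outside and 26 mm inside diameter, open top 80 mm above the worktop. Origin: centre of the underside, on the tube's axis. The screwdriver hangs with its shank in the tube and its collar on the rim, its tip then 10 mm above the worktop.
- amber_bottle: Brown reagent bottle with blue cap, 66 mm in diameter, 139 mm tall, loose, a bystander. Origin: centre of its underside.

How it is judged:
By the outcome, as a careful person would: the job done as asked, in the order asked, and still so for the second after the job is handed in, with the robot touching nothing.
It also fails if it takes over 69 s, if anything falls off the work surface, if the arm or the gripper's body presses on something with over 40 N, if the wrist force passes 120 N, or if a joint passes its speed limit or range.

## Robot

A 6-joint arm with a two-finger parallel gripper is mounted at the origin on a cart in front of the work surface, level with it; the furniture and walls round the work are solid. World frame = base frame: x ahead of the robot, y to its left, z up, the work surface at z = 0. Lengths are in m, angles in degrees, forces in N, time in s.
With the tool pointing down it reaches from about 0.4 to 0.825 m from the base axis. Payload 7 kg.
Tool frame: the origin (TCP) lies midway between the tips of the shut fingers; the grasp point (between the pads) lies r.grip_depth behind it (r.grip_depth is the distance from the TCP to the grasp point, in m); z points along the fingers, y is the line along which they close (so a half turn about z gives the same grasp; the last joint's range is limited). The gripper opens to 88 mm and grips with 3 to 60 N. Pads are 19 mm wide; open, the fingers measure 130 mm over their backs; the gripper's body (78 mm by 193 mm) begins 47 mm behind the grasp point.
Start: joints at [-47.492, 20.546, 0.682, 0, -70.136, -16.507], TCP at [0.296, -0.607, 0.227] pointing down, gripper open.
Joint ranges: [-176.03, 176.03], [-82.01, 121.73], [-58.28, 71.71], [-173.87, 95.51], [-174.79, -0.11], [-173.66, 173.66]. Speed limits (degrees/s): [136.94, 136.94, 172.46, 180, 180, 180].

## Interface

Orientations are given as [roll, pitch, yaw] about the fixed x, y, z axes, in that order (R = Rz(yaw) Ry(pitch) Rx(roll)).
In Python, from plant import r gives the robot as it stands.
- The arm moves only by the tool jog_arm, called after ">>>" as name(argument=value, ...), one argument or row to a line, values as JSON. Schema: {"type":"object","properties":{"increments":{"type":"array","items":{"type":"number"},"minItems":6,"maxItems":72},"aperture":{"type":"number"},"grip_force":{"type":"number"},"only":{"type":"string"},"quiet":{"type":"boolean"},"lines":{"type":"string"}},"required":["increments"],"additionalProperties":false}. increments is one flat list of numbers that holds 1 to 12 rows one after another, with no inner brackets; each row has 6 numbers: dx, dy, dz in mm, then a rotation vector rx, ry, rz in degrees; each row is the pose to reach, as a shift and turn from the pose commanded when the call began, along the tool's axes at that moment; what a row does not reach only later rows make up. A row lasts 1/12 s, in which the tool goes at most 0.0417 m and 7.16 degrees, less where a joint would pass 70% of its speed; a pose out of reach is approached as far as the arm can. aperture is the finger opening in m, set as the call begins (left out keeps the last). The fingers move at their own pace and stop on an object; grip_force is the grip in N (left out, the last holds). Time passes only in rows, so rows that do not move let the fingers close. The tool returns the time, the measured TCP pose, the force, the opening and the grip force at its end. only (a regular expression) keeps the lines of the reply that match it, lines (a string "A,B") keeps lines A to B, and quiet returns only ok. Input that does not fit is refused with a message, and nothing moves.
- r.get_state(): the state, without advancing time (a new reading comes with each control period).
- r.capture(name): name is "side" or "top"; returns a dict with "frame" (480x640x3 uint8, red, green, blue), "z_map" (480x640 float32, m along the optical axis (not along the pixel's ray), 0 where there is no reading), "fx", "fy", "cx", "cy" (pixels), "D" ([k1, k2, p1, p2, k3] as OpenCV has them; the pictures are not rectified), "cam_to_world" (4x4, takes a point from camera to world coordinates). Camera axes: x right, y down, z forward; pixel columns grow to the right and rows downward; lengths in m; the calibration is good to about 2 mm. A picture is of the moment at which its call begins.
- r.close_job(): hands the job in; it is judged then, once.
The state is a dict: "time_s": time; "joints": joint angles; "qd": joint speeds; "joint_torque": joint torques, N m; "tcp_pos": TCP position; "eef_rot": TCP orientation; "contact_force": force on the tool from outside, world axes, zero at the start; "moment": the same for the moment, N m; "gripper_width": finger opening in m; "gripper_force": force on a finger pad.
Only numpy, scipy, OpenCV 4.12 (cv2) and the standard library are available. Lean on these libraries where they do the work, as an engineer would, in place of code of your own. Each camera call takes 0.05 s, during which the arm holds its last target. There are 200 camera calls.

## Working session

There is one attempt and no reset: what is moved stays moved. The work goes in short steps, Python scripts to look and compute and a tool call to move; the robot and the scene stay as the last step left them, time stands still between calls to the robot, and variables do not carry over. Pictures are saved under pics/ and viewed, at most 10 in all, crops included, and the job is handed in when it is done.

```bash
ls; mkdir -p pics; python3 - <<'E'
from plant import r
import cv2,numpy as np
s=r.get_state(); print(s, r.grip_depth)
for n in("side","top"):
    c=r.capture(n); cv2.imwrite(f"pics/{n}0.png",c["frame"][:,:,::-1]); np.savez(f"{n}0.npz",**c)
    print(n,c["fx"],c["fy"],c["cx"],c["cy"],c["D"],np.round(c["cam_to_world"],3).tolist())
E
```

```text
pics
plant.py
{'time_s': 0.0, 'joints': array([-4.74912831e+01,  2.05922021e+01,  6.32923945e-01, -2.02103112e-02,
       -7.01350791e+01, -1.65082247e+01]), 'qd': array([-0.06581594, -0.06668336, -0.10814752, -0.01968748,  0.01185637,
       -0.01357764]), 'joint_torque': array([-5.40043675e-04, -5.82720387e+01,  2.93068027e+01,  6.99712694e+00,
        7.16385766e-03, -1.48129961e-04]), 'tcp_pos': array([ 0.29567891, -0.60624553,  0.22560729]), 'eef_rot': array([ 1.79904133e+02, -8.59888933e-03, -1.54006384e+02]), 'contact_force': array([0.45618843, 0.41636146, 0.45726694]), 'moment': array([ 0.01830931, -0.00501076,  0.01498407]), 'gripper_force': 0.0, 'gripper_width': 0.0876289060300934} 0.0188
side 575.8103460665116 575.8103460665116 310.56804217791404 241.79296300828503 [-0.07681816  0.          0.          0.          0.        ] [[-0.215, -0.534, 0.818, -0.475], [-0.977, 0.122, -0.177, 0.255], [-0.005, -0.837, -0.547, 0.715], [0.0, 0.0, 0.0, 1.0]]
top 519.4317595581514 519.4317595581514 329.09353084313284 237.23076791932598 [0.04841319 0.         0.         0.         0.        ] [[0.003, -0.988, 0.154, 0.354], [-1.0, 0.0, 0.02, 0.01], [-0.019, -0.154, -0.988, 1.077], [0.0, 0.0, 0.0, 1.0]]
```

View pics/top0.png

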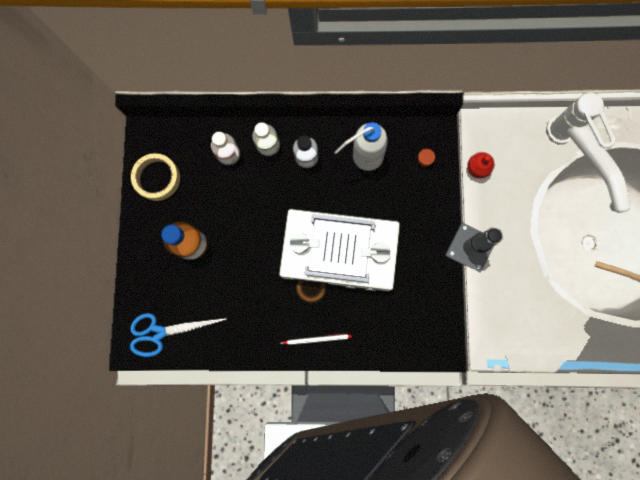

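View pics/side0.png

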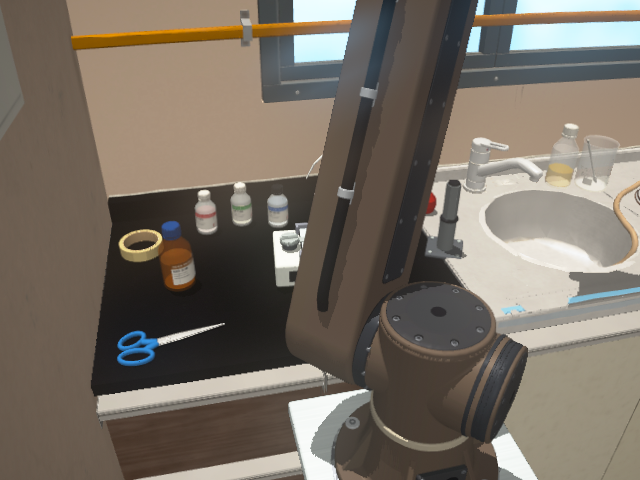

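The top view shows the unit at about (340,250) px, with slots near (300,243) and (379,252). The stand is at (475,246) with the handle top at (494,236), and the bottle is at (185,240). The side view is partly blocked by the arm. I'll zoom in next.

```bash
cat > h.py <<'E'
import numpy as np,cv2
def ray(c,uv):
    K=np.array([[c["fx"],0,c["cx"]],[0,c["fy"],c["cy"]],[0,0,1.]],float)
    p=cv2.undistortPoints(np.array(uv,float).reshape(-1,1,2),K,np.array(c["D"],float)).reshape(-1,2)
    T=np.array(c["cam_to_world"]); return T[:3,3],np.c_[p,np.ones(len(p))]@T[:3,:3].T
def onz(c,uv,z):
    o,d=ray(c,uv); return o+d*((z-o[2])/d[:,2])[:,None]
def cloud(c):
    v,u=np.mgrid[:480,:640]; o,d=ray(c,np.c_[u.ravel(),v.ravel()])
    P=(o+d*np.array(c["z_map"]).ravel()[:,None]).reshape(480,640,3); P[np.array(c["z_map"])==0]=np.nan; return P
E
python3 - <<'E'
from h import *
c=np.load("top0.npz"); f=c["frame"][:,:,::-1]
a=cv2.resize(f[200:300,270:410],None,fx=5.5,fy=5.5,interpolation=cv2.INTER_CUBIC)
cv2.imwrite("pics/unit0.png",a)
b=cv2.resize(f[210:280,435:515],None,fx=7,fy=7,interpolation=cv2.INTER_CUBIC); cv2.imwrite("pics/stand0.png",b)
P=cloud(c)
# unit white top
m=(np.abs(P[...,2]-.06)<.006)&(f.min(2)>150); m[:, :260]=0; m[:,420:]=0; m[:190]=0;m[310:]=0
m=cv2.morphologyEx(m.astype(np.uint8),cv2.MORPH_OPEN,np.ones((2,2)))
q=np.argwhere(m)[:,::-1]; w=onz(c,q,.06)[:,:2]
print(len(w),cv2.minAreaRect((w*1000).astype(np.float32)))
for uv,z in(((300,243),.0835),((379,252),.0835),((494,236),.166)): print(uv,onz(c,[uv],z),P[uv[1],uv[0]])
hh=(P[...,2]>.150)&(np.arange(640)[None]>440)&(np.arange(640)[None]<520)&(np.arange(480)[:,None]>200)&(np.arange(480)[:,None]<290)
print("handle",hh.sum(),np.nanmean(P[hh],0), np.argwhere(hh).mean(0))
k=(P[...,2]>.08)&(P[...,2]<.11)&(np.arange(640)[None]>440)&(np.arange(640)[None]<520)&(np.arange(480)[:,None]>200)&(np.arange(480)[:,None]<290)
print("collar",k.sum(),np.nanmedian(P[k],0))
E
```

```text
3179 ((487.975830078125, 7.7843170166015625), (222.11993408203125, 134.77484130859375), 83.09196472167969)
(300, 243) [[0.49808473 0.08639319 0.0835    ]] [0.49935678 0.08706486 0.07471782]
(379, 252) [[ 0.48059628 -0.06595373  0.0835    ]] [ 0.48145563 -0.06647279  0.07674635]
(494, 236) [[ 0.49859891 -0.26125666  0.166     ]] [ 0.49753632 -0.2592579   0.17270294]
handle 271 [ 0.49776863 -0.25819216  0.16823659] [236.26568266 492.64206642]
collar 161 [ 0.49205618 -0.24957044  0.08760346]
```

View pics/unit0.png

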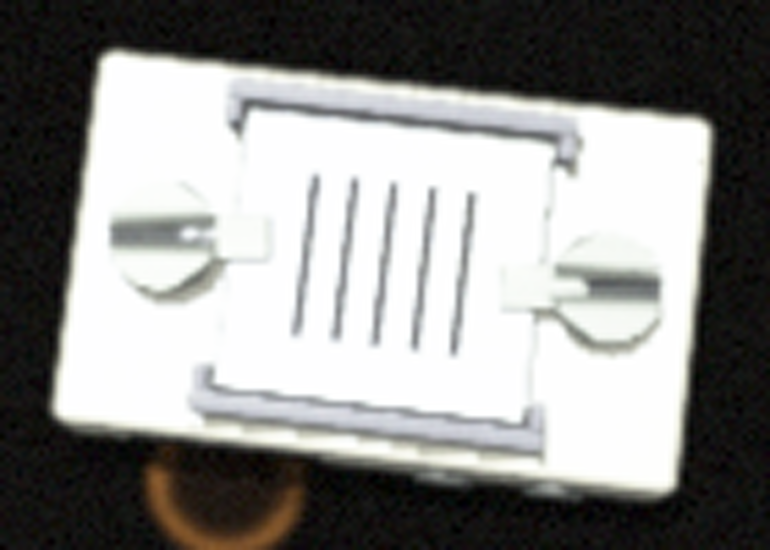

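View pics/stand0.png

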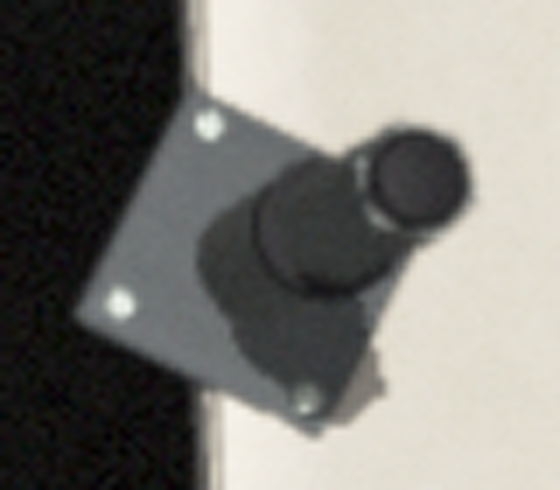

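The unit crop gives head centres near full-image px (300,243.6) and (380.5,253.1). Slots and tongues point to the cover, each already turned about 5° CCW, and the unit yaw is about -6.7°. In the stand crop the handle top is near px (495,236), the collar near (481,242), and bolts sit at (464.7,227.9), (452.1,253.3) and (478.6,267.1). I still need the hex orientation, so I'll average some frames and stretch the contrast.

```bash
python3 - <<'E'
from plant import r
from h import *
t=[r.capture("top") for _ in range(5)]; s=[r.capture("side") for _ in range(5)]
T=np.mean([c["frame"] for c in t],0); S=np.mean([c["frame"] for c in s],0)
np.savez("avg.npz",T=T,S=S); c=t[0]
st=lambda a:np.clip((a-15)*3.2,0,255).astype(np.uint8)[:,:,::-1]
a=cv2.resize(st(T[220:262,465:507]),(400,400),interpolation=cv2.INTER_CUBIC)
b=cv2.resize(st(S[175:265,420:480]),(400,600),interpolation=cv2.INTER_CUBIC)
o=np.zeros((600,800,3),np.uint8); o[:400,:400]=a; o[:,400:]=b; cv2.imwrite("pics/hex.png",o)
print("top",onz(c,[(495,235.7)],.172),"collar",onz(c,[(480.7,242.1)],.086),"bolts",onz(c,[(464.7,227.9),(478.6,267.1)],.008).mean(0))
print("heads",onz(c,[(300,243.6),(380.5,253.1)],.0835))
P=np.nanmean([cloud(k) for k in t],0)
for h in((.02,.08),(.082,.088),(.09,.1),(.1,.16),(.165,.18)):
    v,u=np.mgrid[:480,:640]; m=(P[...,2]>h[0])&(P[...,2]<h[1])&(u>440)&(u<515)&(v>205)&(v<285)
    print(h,m.sum(),P[m].min(0),P[m].max(0))
E
```

```text
top [[ 0.49817721 -0.26120981  0.172     ]] collar [[ 0.49949441 -0.25955387  0.086     ]] bolts [ 0.49996013 -0.26184127  0.008     ]
heads [[ 0.49691206  0.0863797   0.0835    ]
 [ 0.47846733 -0.06880369  0.0835    ]]
(0.02, 0.08) 130 [ 0.48261278 -0.26930593  0.02029192] [ 0.51462184 -0.24244601  0.07676465]
(0.082, 0.088) 103 [ 0.48031829 -0.27656745  0.08326221] [ 0.51711417 -0.24114652  0.08798806]
(0.09, 0.1) 22 [ 0.48457975 -0.26179341  0.09030965] [ 0.51103879 -0.24581318  0.0996486 ]
(0.1, 0.16) 168 [ 0.48391642 -0.26470097  0.10014773] [ 0.51337451 -0.2455142   0.15976272]
(0.165, 0.18) 227 [ 0.48423125 -0.27670821  0.16510403] [ 0.51298808 -0.24577025  0.17452005]
```

View pics/hex.png

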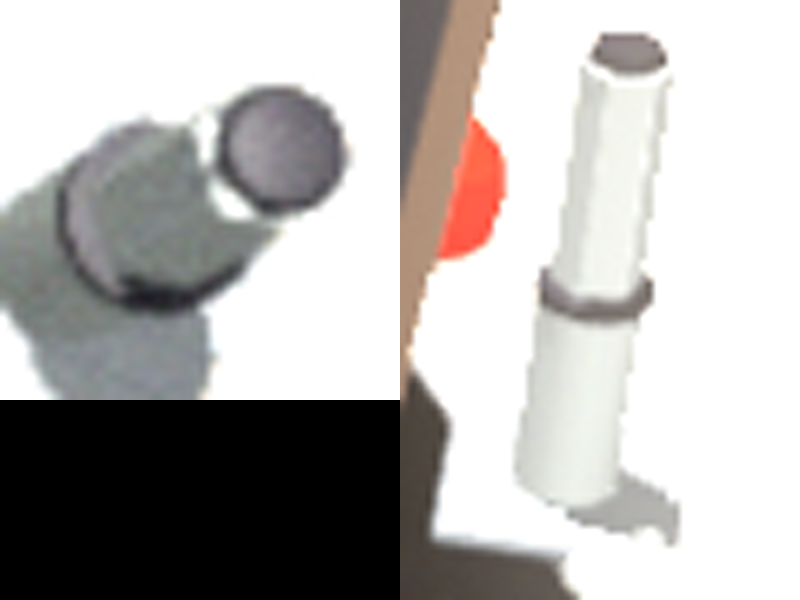

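The hex crop shows the handle's faces faintly in the side view: the handle spans crop x≈572–660, about px 446–459 at row 202. A brightness profile across it should locate the hex edges.

```bash
python3 - <<'E'
from h import *
d=np.load("avg.npz"); S=d["S"].astype(np.float32).mean(2); c=np.load("side0.npz")
# axis points in side image by projecting the tool axis, offsets across in mm
ax=np.array([.4985,-.2608]); T=c["cam_to_world"]; R,t=T[:3,:3],T[:3,3]
K=np.array([[c["fx"],0,c["cx"]],[0,c["fy"],c["cy"]],[0,0,1.]])
v=ax-t[:2]; v/=np.linalg.norm(v); n=np.array([v[1],-v[0]]) # right of view
print("view dir deg",np.degrees(np.arctan2(v[1],v[0])))
prof=[]; offs=np.arange(-20,20.1,1)
for z in np.arange(.10,.155,.002):
    P=np.array([[*(ax+n*o/1000),z] for o in offs]); pc=(P-t)@R
    uv=cv2.projectPoints(pc,np.zeros(3),np.zeros(3),K,c["D"])[0].reshape(-1,2).astype(np.float32)
    prof.append(cv2.remap(S,uv[:,:1],uv[:,1:],cv2.INTER_LINEAR).ravel())
for o,p in zip(offs,np.mean(prof,0)): print(int(o),round(float(p),1),end=' | ')
E
```

```text
view dir deg -27.92358435972121
-20 211.0 | -19 209.7 | -18 201.5 | -17 182.9 | -16 155.5 | -15 124.1 | -14 97.6 | -13 84.2 | -12 81.7 | -11 81.8 | -10 82.1 | -9 82.3 | -8 82.5 | -7 83.4 | -6 85.6 | -5 88.0 | -4 89.7 | -3 90.6 | -2 90.9 | -1 90.9 | 0 90.9 | 1 91.0 | 2 91.1 | 3 91.2 | 4 91.2 | 5 91.3 | 6 91.4 | 7 91.6 | 8 92.0 | 9 91.1 | 10 88.1 | 11 85.1 | 12 83.5 | 13 89.4 | 14 113.4 | 15 152.8 | 16 186.7 | 17 203.1 | 18 209.7 | 19 211.5 | 20 211.5 |
```

The profile has hex edges at about -5.8 and +9.8 mm, so the flat normals lie at about 161.6°, 101.6° and 41.6°. The nearest grasp is the 101.6° one, which means gripper yaw ≈ -168.4°.

```bash
cat >> h.py <<'E'
from scipy.spatial.transform import Rotation as Ro
def go(x,y,z,yaw):
    from plant import r
    s=r.get_state(); R=Ro.from_euler("xyz",s["eef_rot"],degrees=True); G=Ro.from_euler("xyz",[180,0,yaw],degrees=True)
    print("d",np.round(R.inv().apply(np.array([x,y,z])-s["tcp_pos"]),4),"rv",np.round((R.inv()*G).as_rotvec(degrees=True),2),"j",np.round(s["joints"],1),"F",np.round(s["contact_force"],1),"t",round(s["time_s"],2))
E
python3 -c "
from h import *
go(.4988,-.2606,.225,-168.4)
P=cloud(np.load('top0.npz')); print(np.nanmax(P[90:220,545:640,2]))"
```

```text
d [-0.3341  0.2221  0.0016] rv [ 0.  -0.  14.4] j [-47.5  20.5   0.7   0.  -70.1 -16.5] F [-0.2  0.3  0.6] t 0.6
0.16023292003195588
```

Units first: shifts go in mm. So -0.334 m is -334, -0.326 m is -326.

>>> jog_arm(
  increments=[-30, 20, 0, 0, 0, 2, -70, 46, 0, 0, 0, 4, -105, 70, 0, 0, 0, 6, -140, 93, 0, 0, 0, 8, -175, 116, 0, 0, 0, 10, -210, 140, 0, 0, 0, 12, -245, 163, 0, 0, 0, 14.4, -280, 186, 0, 0, 0, 14.4, -310, 206, 0, 0, 0, 14.4, -326, 217, 0, 0, 0, 14.4, -334, 222, 0, 0, 0, 14.4, -334, 222, 0, 0, 0, 14.4],
  aperture=0.07,
)

```text
time_s: 1.6
tcp_pos: [0.4999, -0.2591, 0.2267]
eef_rot: [-180.0, 0.0, -168.2]
contact_force: [-0.5, -0.6, 0.3]
gripper_width: 0.0701
gripper_force: 0.0
```

```bash
python3 -c "
from h import *
go(.4988,-.2606,.126,-168.4)"
```

```text
d [ 0.0014 -0.0013  0.1007] rv [-0.01  0.03  0.17] j [ -7.5  10.  -13.7  -0.  -66.3 -70.8] F [-0.5 -0.6  0.3] t 1.6
```

Scaled: 0.1 m is 100, 0.085 m is 85.

>>> jog_arm(
  increments=[1, -1, 30, 0, 0, 0, 1, -1, 60, 0, 0, 0, 1, -1, 85, 0, 0, 0, 1, -1, 100, 0, 0, 0, 1, -1, 100, 0, 0, 0],
  aperture=0.07,
)

```text
time_s: 2.02
tcp_pos: [0.495, -0.2624, 0.123]
eef_rot: [179.8, -0.3, -168.5]
contact_force: [-0.7, 0.0, 0.7]
gripper_width: 0.0697
gripper_force: 0.0
```

>>> jog_arm(
  increments=[0, 0, 0, 0, 0, 0, 0, 0, 0, 0, 0, 0, 0, 0, 0, 0, 0, 0, 0, 0, 0, 0, 0, 0, 0, 0, 0, 0, 0, 0, 0, 0, 0, 0, 0, 0],
  aperture=0,
  grip_force=40,
)

```text
time_s: 2.52
tcp_pos: [0.4983, -0.262, 0.1272]
eef_rot: [-180.0, 0.1, -168.4]
contact_force: [-0.2, -0.3, -0.2]
gripper_width: 0.0359
gripper_force: 0.0
```

```bash
python3 -c "
from h import *
go(.4988,-.2606,.126,-168.4)"
```

```text
d [-0.0008  0.0012  0.0012] rv [-0.02  0.06  0.  ] j [ -7.8  15.  -21.4   0.  -53.6 -70.6] F [-0.2 -0.3 -0.2] t 2.52
```

>>> jog_arm(
  increments=[0, 0, 0, 0, 0, 0, 0, 0, 0, 0, 0, 0, 0, 0, 0, 0, 0, 0, 0, 0, 0, 0, 0, 0, 0, 0, 0, 0, 0, 0, 0, 0, 0, 0, 0, 0],
  aperture=0,
  grip_force=40,
)

```text
time_s: 3.02
tcp_pos: [0.4982, -0.2619, 0.1269]
eef_rot: [-180.0, 0.0, -168.4]
contact_force: [-1.1, 1.1, 4.5]
gripper_width: 0.0278
gripper_force: 39.7
```

Scaled: -0.13 m is -130, -0.125 m is -125.

>>> jog_arm(
  increments=[0, 0, -10, 0, 0, 0, 0, 0, -30, 0, 0, 0, 0, 0, -60, 0, 0, 0, 0, 0, -90, 0, 0, 0, 0, 0, -115, 0, 0, 0, 0, 0, -125, 0, 0, 0, 0, 0, -130, 0, 0, 0, 0, 0, -130, 0, 0, 0, 0, 0, -130, 0, 0, 0],
)

```text
time_s: 3.77
tcp_pos: [0.4973, -0.2616, 0.2552]
eef_rot: [179.9, -0.1, -168.4]
contact_force: [-0.5, -1.0, -1.6]
gripper_width: 0.0277
gripper_force: 39.7
```

```bash
python3 - <<'E'
from plant import r
from h import *
go(.4988,-.2606,.126,-168.4)
fs=[r.capture("side") for _ in range(3)]; c=fs[0]; np.savez("side1.npz",**c)
S=np.mean([k["frame"] for k in fs],0); np.save("S1.npy",S)
cv2.imwrite("pics/lift.png",cv2.resize(np.clip(S[100:260,380:540]*1.5,0,255).astype(np.uint8)[:,:,::-1],(600,600),interpolation=cv2.INTER_CUBIC))
E
```

```text
d [-0.0019  0.0005  0.1292] rv [ 0.07 -0.09 -0.02] j [ -7.8   9.  -11.2  -0.  -70.  -70.6] F [-0.5 -1.  -1.6] t 3.77
```

View pics/lift.png

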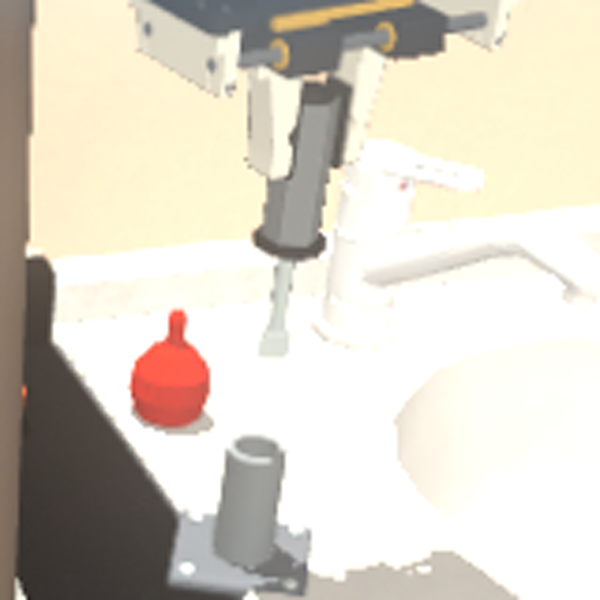

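The lifted tool hangs straight. The blade tip spans crop x≈260–288 at y≈355, about 15 mm apparent width, which suggests a blade direction of about 11.6° (along gripper x). I'll measure this properly.

```bash
python3 - <<'E'
from h import *
S=np.load("S1.npy").astype(np.float32).sum(2); c=np.load("side1.npz")
T=c["cam_to_world"]; R,t=T[:3,:3],T[:3,3]; K=np.array([[c["fx"],0,c["cx"]],[0,c["fy"],c["cy"]],[0,0,1.]])
def prof(S,ax,z):
    v=ax-t[:2]; v/=np.linalg.norm(v); n=np.array([v[1],-v[0]]); o=np.arange(-28,28.1,.5)
    P=np.c_[ax+n*o[:,None]/1000,np.full(len(o),z)]
    uv=cv2.projectPoints((P-t)@R,np.zeros(3),np.zeros(3),K,c["D"])[0].reshape(-1,2).astype(np.float32)
    return o,cv2.remap(S,uv[:,:1],uv[:,1:],cv2.INTER_LINEAR).ravel()
ax=np.array([.4980,-.2617])
for z in(.134,.137,.140,.143,.146,.149,.152,.155,.158,.165,.172,.180,.190,.2,.211,.22):
    o,p=prof(S,ax,z); a=p<(p[:8].mean()+p[-8:].mean())/2*.5+p.min()*.5; print(z,o[a][[0,-1]] if a.any() else None,o[a].mean().round(2),p.min().round(),p[0].round(),p[-1].round())
E
```

```text
0.134 [-9.5  1.5] -4.0 584.0 694.0 698.0
0.137 [-10.   7.] -1.5 465.0 694.0 698.0
0.14 [-10.   7.] -1.5 446.0 695.0 698.0
0.143 [-10.    7.5] -1.25 446.0 694.0 698.0
0.146 [-10.    7.5] -1.25 445.0 694.0 698.0
0.149 [-9.5  7.5] -1.0 441.0 696.0 616.0
0.152 [-7.5 28. ] 5.28 435.0 696.0 481.0
0.155 [-7.  25.5] 6.37 420.0 694.0 562.0
0.158 [-6.5 21.5] 4.36 413.0 694.0 642.0
0.165 [-5. 26.] 4.0 415.0 630.0 501.0
0.172 [-6.   2.5] -1.75 394.0 518.0 496.0
0.18 [-5.  4.] -0.5 380.0 516.0 479.0
0.19 [-7.  2.] -2.5 353.0 593.0 492.0
0.2 [-13.   14.5] 0.75 194.0 619.0 492.0
0.211 [-20.   17.5] -1.25 196.0 503.0 485.0
0.22 [-16.  15.] -0.5 277.0 501.0 511.0
```

```bash
python3 - <<'E'
from plant import r
from h import *
Ps=[cloud(r.capture("side")) for _ in range(6)]
P=np.nanmedian(Ps,0)
m=(P[...,2]>.139)&(P[...,2]<.153)&(np.hypot(P[...,0]-.498,P[...,1]+.2617)<.02)
Q=P[m]; print(len(Q)); print(np.round(Q*1000)[:60].tolist())
u,s,v=np.linalg.svd(Q[:,:2]-Q[:,:2].mean(0)); print(Q.mean(0),s,np.degrees(np.arctan2(v[0,1],v[0,0]))%180)
m=(P[...,2]>.16)&(P[...,2]<.2)&(np.hypot(P[...,0]-.498,P[...,1]+.2617)<.015); print("shank",P[m].mean(0),m.sum())
E
```

```text
53
[[498.0, -251.0, 152.0], [499.0, -254.0, 151.0], [497.0, -255.0, 152.0], [497.0, -257.0, 152.0], [496.0, -259.0, 152.0], [495.0, -261.0, 152.0], [494.0, -263.0, 152.0], [494.0, -265.0, 152.0], [494.0, -267.0, 152.0], [498.0, -252.0, 149.0], [498.0, -254.0, 149.0], [497.0, -255.0, 149.0], [496.0, -257.0, 150.0], [497.0, -260.0, 149.0], [496.0, -262.0, 149.0], [494.0, -263.0, 150.0], [495.0, -266.0, 149.0], [496.0, -269.0, 149.0], [502.0, -252.0, 145.0], [499.0, -252.0, 146.0], [498.0, -254.0, 146.0], [499.0, -257.0, 146.0], [497.0, -258.0, 147.0], [496.0, -260.0, 147.0], [495.0, -262.0, 147.0], [496.0, -265.0, 147.0], [494.0, -266.0, 147.0], [501.0, -251.0, 143.0], [499.0, -253.0, 144.0], [497.0, -254.0, 145.0], [496.0, -256.0, 145.0], [495.0, -258.0, 145.0], [496.0, -260.0, 144.0], [495.0, -262.0, 145.0], [495.0, -265.0, 144.0], [496.0, -267.0, 144.0], [498.0, -250.0, 142.0], [497.0, -252.0, 143.0], [498.0, -255.0, 142.0], [496.0, -256.0, 143.0], [497.0, -259.0, 142.0], [495.0, -260.0, 143.0], [496.0, -263.0, 142.0], [495.0, -265.0, 142.0], [496.0, -267.0, 142.0], [499.0, -251.0, 139.0], [498.0, -255.0, 139.0], [497.0, -257.0, 140.0], [498.0, -260.0, 139.0], [496.0, -261.0, 140.0], [497.0, -264.0, 139.0], [495.0, -265.0, 140.0], [495.0, -267.0, 139.0]]
[ 0.49655512 -0.25906624  0.14571404] [0.0393534  0.00711982] 75.24785219198905
shank [ 0.49506208 -0.25865167  0.17982537] 88
```

```bash
python3 - <<'E'
from h import *
c=np.load("top0.npz")
f=lambda p:(270+p[0]/5.5-.4,200+p[1]/5.5-.4)
for a,b in(((112,232),(271,239)),((660,288),(502,286))):
    w=onz(c,[f(a),f(b)],.0745); d=w[1]-w[0]; L=np.linalg.norm(d); print(w.round(4).tolist(),L,np.degrees(np.arctan2(d[1],d[0])),"axis",(w[0]+d*20/58))
go(.4970,.0862,.255,207.9-240-180)
E
```

```text
[[0.5018, 0.1067, 0.0745], [0.4993, 0.0502, 0.0745]] 0.05657253170415242 -92.5492703526186 axis [0.50092694 0.08724523 0.0745    ]
[[0.4818, -0.0871, 0.0745], [0.4825, -0.0315, 0.0745]] 0.05562961758393276 89.29903500083827 axis [ 0.48205974 -0.0679686   0.0745    ]
d [-0.0691  0.3411  0.0013] rv [ 0.00e+00 -3.00e-02  4.37e+01] j [ -7.8   8.9 -11.1  -0.  -70.  -70.6] F [ 1.1 -0.4 -1.5] t 4.22
```

```bash
python3 - <<'E'
from plant import r
from h import *
T=np.load("avg.npz")["T"].mean(2); c=np.load("top0.npz")
def cross(line):  # first upward crossing of 110
    i=np.argmax(line>110); return i-1+(110-line[i-1])/(line[i]-line[i-1])
rear=[(u,195+cross(T[195:260,u])) for u in range(295,393)]
left=[(270+cross(T[v,270:340]),v) for v in range(218,268)]
right=[(409-cross(T[v,410:340:-1][1:]),v) for v in range(230,282)]
def fit(p):
    w=onz(c,p,.06)[:,:2].astype(np.float32); l=cv2.fitLine(w,cv2.DIST_HUBER,0,1e-4,1e-4).ravel(); return l
for n,p in(("rear",rear),("left",left),("right",right)):
    l=fit(p); print(n,l,np.degrees(np.arctan2(l[1],l[0])))
a,b,d=fit(rear),fit(left),fit(right)
y=a[:2]*np.sign(a[1]); x=np.array([y[1],-y[0]])
xr=a[2:]@x; yl=b[2:]@y; yr=d[2:]@y; print("len y",yl-yr)
o=x*(xr-.068)+y*(yl+yr)/2; print("origin",o,"yaw",np.degrees(np.arctan2(x[1],x[0])),"L",o+.079*y,"R",o-.079*y)
cs=[r.capture("top") for _ in range(6)]; P=np.nanmedian([cloud(k) for k in cs],0)
for h in(o+.079*y,o-.079*y):
    m=(np.hypot(P[...,0]-h[0],P[...,1]-h[1])<.03)&(P[...,2]>.0795)&(P[...,2]<.1)
    Q=P[m]; print(m.sum(),np.median(Q[:,2]),"mean",Q.mean(0),cv2.minEnclosingCircle((Q[:,:2]*1000).astype(np.float32)))
    mm=(np.hypot(P[...,0]-h[0],P[...,1]-h[1])<.05)&(np.abs(P[...,2]-.06)<.005); print("white top z",np.median(P[mm][:,2]))
E
```

```text
rear [ 0.11762986  0.9930575   0.55802613 -0.00185335] 83.24466
left [ 0.9930078  -0.11804871  0.49742025  0.12263036] -6.779501
right [ 0.9929021  -0.11893474  0.4768136  -0.10120102] -6.8306265
len y 0.22470137
origin [0.49098516 0.01025646] yaw -6.7553344 L [0.50027794 0.08870801] R [ 0.4816924  -0.06819508]
267 0.08341880440835808 mean [0.49907169 0.08719685 0.0831857 ] ((499.5385437011719, 87.56198120117188), 19.8713321685791)
white top z 0.06034503056033841
0 nan mean [nan nan nan] ((0.0, 0.0), 0.0)
white top z 0.06097364662053051
  return _methods._mean(a, axis=axis, dtype=dtype,
  ret = ret.dtype.type(ret / rcount)
<stdin>:20: RuntimeWarning: Mean of empty slice.
  ret = um.true_divide(
```

Unit yaw is -6.76°. Left head is about (0.4999, 0.0881) and right about (0.4815, -0.0686), with the head radius measured at 19.9 mm, matching the given 20. Blade angle is yaw+60°, so the left slot needs yaw -152.5.

```bash
python3 -c "
from h import *
go(.4995,.0872,.235,-152.5)"
```

```text
d [-0.0717  0.3417  0.0216] rv [ -0.     0.   -15.91] j [ -7.8   8.9 -11.1  -0.  -70.  -70.6] F [-0.4 -0.7 -1.5] t 4.52
```

Scaled: 0.342 m is 342, 0.333 m is 333.

>>> jog_arm(
  increments=[-6, 30, 0, 0, 0, -3, -14, 68, 0, 0, 0, -6, -22, 105, 0, 0, 0, -9, -30, 143, 3, 0, 0, -12, -38, 180, 6, 0, 0, -14, -46, 217, 10, 0, 0, -15.9, -53, 253, 14, 0, 0, -15.9, -60, 285, 18, 0, 0, -15.9, -66, 315, 20, 0, 0, -15.9, -70, 333, 21.6, 0, 0, -15.9, -72, 342, 21.6, 0, 0, -15.9, -72, 342, 21.6, 0, 0, -15.9],
)

```text
time_s: 5.52
tcp_pos: [0.4998, 0.0892, 0.2349]
eef_rot: [180.0, 0.0, -152.4]
contact_force: [0.6, -0.7, -2.2]
gripper_width: 0.0279
gripper_force: 39.7
```

>>> jog_arm(
  increments=[0, 0, 0, 0, 0, 0, 0, 0, 0, 0, 0, 0, 0, 0, 0, 0, 0, 0],
)

```text
time_s: 5.77
tcp_pos: [0.4998, 0.0866, 0.2351]
eef_rot: [-180.0, 0.0, -152.6]
contact_force: [0.1, 0.1, -1.6]
gripper_width: 0.0277
gripper_force: 39.7
```

```bash
python3 - <<'E'
from plant import r
from h import *
go(.4995,.0872,.1925,-152.5)
Ps=[r.capture("side") for _ in range(4)]
P=np.nanmedian([cloud(k) for k in Ps],0); p=r.get_state()["tcp_pos"]; print(p)
f=np.mean([k["frame"] for k in Ps],0)
def st(n,lo,hi,rad):
    m=(P[...,2]>lo)&(P[...,2]<hi)&(np.hypot(P[...,0]-p[0],P[...,1]-p[1])<rad); Q=P[m]; print(n,len(Q),Q.mean(0) if len(Q) else "")
    return Q
zt=p[2]-.117
Q=st("blade",zt+.003,zt+.016,.02); st("shank",zt+.025,zt+.065,.015)
if len(Q)>5:
    v=np.linalg.svd(Q[:,:2]-Q[:,:2].mean(0))[2][0]; print(np.degrees(np.arctan2(v[1],v[0]))%180)
m=(np.hypot(P[...,0]-.4995,P[...,1]-.087)<.03)&(P[...,2]>.08)&(P[...,2]<.09); Q=P[m]; print("head",len(Q),Q.mean(0),cv2.minEnclosingCircle((Q[:,:2]*1000).astype(np.float32)))
c=Ps[0]; T=c["cam_to_world"]; K=np.array([[c["fx"],0,c["cx"]],[0,c["fy"],c["cy"]],[0,0,1.]])
uv=cv2.projectPoints((np.array([[.4995,.087,.1]])-T[:3,3])@T[:3,:3],np.zeros(3),np.zeros(3),K,np.array(c["D"]))[0].ravel().astype(int); print(uv)
cv2.imwrite("pics/left1.png",cv2.resize(np.clip(f[uv[1]-50:uv[1]+50,uv[0]-50:uv[0]+50],0,255).astype(np.uint8)[:,:,::-1],(600,600),interpolation=cv2.INTER_CUBIC))
E
```

```text
d [-0.      0.0006  0.0426] rv [-0.    0.01 -0.07] j [ 32.1   4.3 -19.3   0.  -66.4 -94.6] F [ 0.1  0.1 -1.6] t 5.77
[0.49979678 0.08691922 0.23507075]
blade 0 
shank 0 
head 0 [nan nan nan] ((0.0, 0.0), 0.0)
[289 228]<stdin>:14: RuntimeWarning: Mean of empty slice.
  ret = um.true_divide(
```

View pics/left1.png

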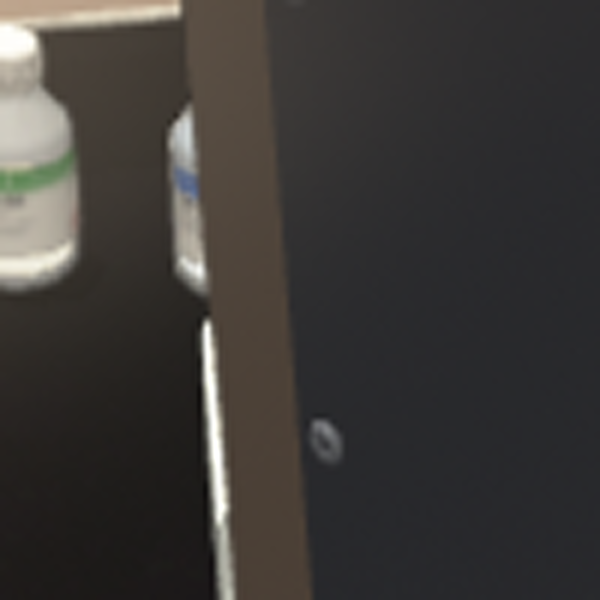

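The arm hides the left fastener from the side camera, so I'll descend in steps and watch the force.

Scaled: 0.037 m is 37, 0.036 m is 36.

>>> jog_arm(
  increments=[0, 0, 15, 0, 0, 0, 0, 0, 28, 0, 0, 0, 0, 0, 34, 0, 0, 0, 0, 0, 36, 0, 0, 0, 0, 0, 37, 0, 0, 0],
)

```text
time_s: 6.38
tcp_pos: [0.4998, 0.0874, 0.1979]
eef_rot: [-180.0, -0.0, -152.5]
contact_force: [-0.5, -0.4, -0.8]
gripper_width: 0.0278
gripper_force: 39.7
```

>>> jog_arm(
  increments=[0, 0, 1, 0, 0, 0, 0, 0, 2, 0, 0, 0, 0, 0, 2, 0, 0, 0],
)

```text
time_s: 6.63
tcp_pos: [0.4999, 0.0877, 0.1963]
eef_rot: [180.0, 0.0, -152.5]
contact_force: [-0.4, 0.1, -1.7]
gripper_width: 0.0278
gripper_force: 39.7
```

```bash
python3 -c "
from h import *
go(.4995,.0872,.1925,-152.5)"
```

```text
d [ 0.0006 -0.0002  0.0038] rv [ 0.    0.04 -0.  ] j [ 32.2   6.  -22.7   0.  -61.3 -94.7] F [-0.4  0.1 -1.7] t 6.63
```

>>> jog_arm(
  increments=[0, 0, 1, 0, 0, 0, 0, 0, 2, 0, 0, 0, 0, 0, 3, 0, 0, 0, 0, 0, 3, 0, 0, 0],
)

```text
time_s: 6.97
tcp_pos: [0.4996, 0.0876, 0.1928]
eef_rot: [180.0, -0.0, -152.5]
contact_force: [0.3, 0.4, -1.3]
gripper_width: 0.0276
gripper_force: 39.7
```

```bash
python3 -c "
from h import *
go(.4995,.0872,.1925,-152.5)"
```

```text
d [ 0.0003 -0.0003  0.0003] rv [ 0.   -0.01  0.  ] j [ 32.2   6.2 -23.   -0.  -60.8 -94.7] F [ 0.3  0.4 -1.3] t 6.97
```

>>> jog_arm(
  increments=[0, 0, 0, 0, 0, -4, 0, 0, 0, 0, 0, -8, 0, 0, 0, 0, 0, -13, 0, 0, 0, 0, 0, -18, 0, 0, 0, 0, 0, -23, 0, 0, 0, 0, 0, -28, 0, 0, 0, 0, 0, -33, 0, 0, 0, 0, 0, -38, 0, 0, 0, 0, 0, -43, 0, 0, 0, 0, 0, -48, 0, 0, 0, 0, 0, -50, 0, 0, 0, 0, 0, -50],
)

```text
time_s: 7.97
tcp_pos: [0.5002, 0.0872, 0.193]
eef_rot: [-179.9, -0.0, -102.4]
contact_force: [2.3, -3.6, -4.2]
gripper_width: 0.0277
gripper_force: 39.7
```

```bash
python3 -c "
from h import *
from plant import r
go(.4995,.0872,.1925,-59); print(r.get_state()['moment'])"
```

```text
d [0.0002 0.0007 0.0005] rv [-4.00e-02 -5.00e-02 -4.34e+01] j [ 32.1   6.2 -23.    0.1 -60.8 -44.6] F [ 2.3 -3.6 -4.2] t 7.97
[-1.1923817  -1.26873198 -0.08869766]
```

>>> jog_arm(
  increments=[0, 0, 0, 0, 0, -4, 0, 0, 0, 0, 0, -9, 0, 0, 0, 0, 0, -14, 0, 0, 0, 0, 0, -19, 0, 0, 0, 0, 0, -24, 0, 0, 0, 0, 0, -29, 0, 0, 0, 0, 0, -33, 0, 0, 0, 0, 0, -36, 0, 0, 0, 0, 0, -36],
)

```text
time_s: 8.72
tcp_pos: [0.5004, 0.0877, 0.1933]
eef_rot: [-179.9, -0.0, -66.4]
contact_force: [2.1, -0.9, -1.0]
gripper_width: 0.0283
gripper_force: 39.7
```

```bash
python3 -c "
from plant import r
print(r.get_state()['moment'])"
```

```text
[-0.4911685  -1.0013356  -0.04598099]
```

>>> jog_arm(
  increments=[0, 0, 0, 0, 0, -2, 0, 0, 0, 0, 0, -4, 0, 0, 0, 0, 0, -4],
)

```text
time_s: 8.97
tcp_pos: [0.5003, 0.0877, 0.1933]
eef_rot: [-179.9, -0.0, -62.6]
contact_force: [2.7, -1.4, -1.4]
gripper_width: 0.0277
gripper_force: 39.7
```

```bash
python3 -c "
from plant import r
print(r.get_state()['moment'])"
```

```text
[-0.47183604 -1.0807552  -0.07524035]
```

>>> jog_arm(
  increments=[0, 0, 0, 0, 0, -2, 0, 0, 0, 0, 0, -4, 0, 0, 0, 0, 0, -4],
)

```text
time_s: 9.22
tcp_pos: [0.5003, 0.0878, 0.1933]
eef_rot: [-179.9, -0.0, -58.6]
contact_force: [2.2, -1.0, -1.5]
gripper_width: 0.028
gripper_force: 39.7
```

```bash
python3 -c "
from plant import r
print(r.get_state()['moment'])"
```

```text
[-0.45814159 -1.27487879  0.0102345 ]
```

>>> jog_arm(
  increments=[0, 0, 0, 0, 0, -2, 0, 0, 0, 0, 0, -3, 0, 0, 0, 0, 0, -3],
)

```text
time_s: 9.47
tcp_pos: [0.5003, 0.0878, 0.1933]
eef_rot: [-179.9, -0.0, -55.6]
contact_force: [3.3, -0.4, -1.6]
gripper_width: 0.0278
gripper_force: 39.7
```

```bash
python3 -c "
from plant import r
print(r.get_state()['moment'])"
```

```text
[-0.3680294  -1.64099218 -0.11262677]
```

Scaled: -0.042 m is -42, -0.03 m is -30.

>>> jog_arm(
  increments=[0, 0, 0, 0, 0, 4, 0, 0, 0, 0, 0, 8, 0, 0, -5, 0, 0, 9, 0, 0, -15, 0, 0, 9, 0, 0, -30, 0, 0, 9, 0, 0, -42, 0, 0, 9, 0, 0, -42, 0, 0, 9],
)

```text
time_s: 10.05
tcp_pos: [0.5009, 0.0881, 0.2382]
eef_rot: [-179.8, -0.0, -64.4]
contact_force: [0.4, 1.1, -1.2]
gripper_width: 0.0279
gripper_force: 39.7
```

```bash
python3 -c "
from h import *
go(.481,-.0692,.235,-150.7)"
```

```text
d [0.1332 0.0859 0.0029] rv [-0.2   0.17 86.29] j [ 32.2   4.1 -19.1   0.  -66.5  -6.6] F [ 0.4  1.1 -1.2] t 10.05
```

Units first: shifts go in mm. So 0.133 m is 133, 0.132 m is 132.

>>> jog_arm(
  increments=[8, 5, 0, 0, 0, 6, 20, 13, 0, 0, 0, 13, 33, 21, 0, 0, 0, 20, 46, 30, 0, 0, 0, 27, 60, 39, 0, 0, 0, 34, 75, 48, 0, 0, 0, 41, 90, 58, 0, 0, 0, 48, 105, 68, 0, 0, 0, 55, 118, 76, 0, 0, 0, 62, 127, 82, 0, 0, 0, 69, 132, 85, 0, 0, 0, 76, 133, 86, 0, 0, 0, 82],
)

```text
time_s: 11.05
tcp_pos: [0.4787, -0.0704, 0.2347]
eef_rot: [180.0, -0.0, -146.9]
contact_force: [0.5, -0.2, -1.7]
gripper_width: 0.0281
gripper_force: 39.7
```

>>> jog_arm(
  increments=[0, 0, 0, 0, 0, 4, 0, 0, 0, 0, 0, 4, 0, 0, 0, 0, 0, 4],
)

```text
time_s: 11.3
tcp_pos: [0.4791, -0.0695, 0.2348]
eef_rot: [180.0, -0.0, -150.3]
contact_force: [-0.1, 0.3, -1.9]
gripper_width: 0.0279
gripper_force: 39.7
```

```bash
python3 - <<'E'
from plant import r
from h import *
go(.481,-.0692,.1965,-150.7)
P=np.nanmedian([cloud(r.capture("top")) for k in range(4)],0)
for n,h in(("L",(.4999,.0881)),("R",(.4817,-.0682))):
    m=(np.hypot(P[...,0]-h[0],P[...,1]-h[1])<.03)&(P[...,2]>.0795)&(P[...,2]<.09);print(n,m.sum(),P[m].mean(0) if m.any() else "")
E
```

```text
d [-0.0018 -0.0007  0.0383] rv [ 0.02 -0.02  0.36] j [ 15.1   2.  -21.9  -0.  -66.2 -75.4] F [-0.1  0.3 -1.9] t 11.3
L 0 
R 0
```

>>> jog_arm(
  increments=[-2, -1, 15, 0, 0, 0, -2, -1, 26, 0, 0, 0, -2, -1, 33, 0, 0, 0, -2, -1, 36, 0, 0, 0, -2, -1, 38, 0, 0, 0, -2, -1, 38, 0, 0, 0],
)

```text
time_s: 12.0
tcp_pos: [0.4816, -0.0694, 0.197]
eef_rot: [-180.0, -0.0, -150.5]
contact_force: [-0.8, 0.2, -1.0]
gripper_width: 0.0279
gripper_force: 39.7
```

```bash
python3 -c "
from h import *
go(.481,-.0692,.1925,-150.7)"
```

```text
d [0.0004 0.0004 0.0045] rv [-0.   -0.02  0.23] j [ 15.    3.9 -24.9   0.  -61.1 -75.5] F [-0.8  0.2 -1. ] t 12.0
```

Scaled: 0.004 m is 4, 0.003 m is 3.

>>> jog_arm(
  increments=[0, 0, 1, 0, 0, 0, 0, 0, 2, 0, 0, 0, 0, 0, 3, 0, 0, 0, 0, 0, 4, 0, 0, 0, 0, 0, 4, 0, 0, 0],
)

```text
time_s: 12.42
tcp_pos: [0.4814, -0.0694, 0.1928]
eef_rot: [180.0, -0.0, -150.5]
contact_force: [-1.1, 1.1, -0.4]
gripper_width: 0.0276
gripper_force: 39.7
```

```bash
python3 -c "
from h import *
go(.481,-.0692,.1925,-150.7)"
```

```text
d [0.0003 0.0003 0.0003] rv [ 0.01 -0.02  0.2 ] j [ 15.    4.1 -25.3  -0.  -60.6 -75.5] F [-1.1  1.1 -0.4] t 12.42
```

Seated in the right slot, now turning. The target end yaw is about -55.6, as on the left.

>>> jog_arm(
  increments=[0, 0, 0, 0, 0, -4, 0, 0, 0, 0, 0, -8, 0, 0, 0, 0, 0, -13, 0, 0, 0, 0, 0, -18, 0, 0, 0, 0, 0, -23, 0, 0, 0, 0, 0, -28, 0, 0, 0, 0, 0, -33, 0, 0, 0, 0, 0, -38, 0, 0, 0, 0, 0, -43, 0, 0, 0, 0, 0, -48, 0, 0, 0, 0, 0, -50, 0, 0, 0, 0, 0, -50],
)

```text
time_s: 13.42
tcp_pos: [0.4821, -0.0697, 0.193]
eef_rot: [-179.9, -0.0, -100.4]
contact_force: [2.1, -1.6, -3.5]
gripper_width: 0.0279
gripper_force: 39.7
```

>>> jog_arm(
  increments=[0, 0, 0, 0, 0, -4, 0, 0, 0, 0, 0, -9, 0, 0, 0, 0, 0, -14, 0, 0, 0, 0, 0, -19, 0, 0, 0, 0, 0, -24, 0, 0, 0, 0, 0, -29, 0, 0, 0, 0, 0, -33, 0, 0, 0, 0, 0, -36, 0, 0, 0, 0, 0, -38, 0, 0, 0, 0, 0, -38],
)

```text
time_s: 14.25
tcp_pos: [0.4826, -0.0693, 0.1933]
eef_rot: [-179.9, -0.0, -62.5]
contact_force: [1.5, -1.1, -3.3]
gripper_width: 0.0279
gripper_force: 39.7
```

```bash
python3 -c "
from plant import r
print(r.get_state()['moment'])"
```

```text
[-0.60785937 -0.95484781 -0.04301081]
```

>>> jog_arm(
  increments=[0, 0, 0, 0, 0, -2, 0, 0, 0, 0, 0, -4, 0, 0, 0, 0, 0, -4],
)

```text
time_s: 14.5
tcp_pos: [0.4825, -0.0692, 0.1934]
eef_rot: [-179.9, -0.0, -58.5]
contact_force: [2.8, -0.9, -2.2]
gripper_width: 0.0275
gripper_force: 39.7
```

```bash
python3 -c "
from plant import r
print(r.get_state()['moment'])"
```

```text
[-0.48082538 -1.07170075 -0.01693198]
```

>>> jog_arm(
  increments=[0, 0, 0, 0, 0, -2, 0, 0, 0, 0, 0, -3, 0, 0, 0, 0, 0, -3],
)

```text
time_s: 14.75
tcp_pos: [0.4824, -0.0692, 0.1933]
eef_rot: [-179.9, -0.0, -55.6]
contact_force: [4.0, -0.7, -2.0]
gripper_width: 0.0279
gripper_force: 39.7
```

```bash
python3 -c "
from plant import r
print(r.get_state()['moment'])"
```

```text
[-0.35795974 -1.62173053 -0.05989958]
```

>>> jog_arm(
  increments=[0, 0, 0, 0, 0, 4, 0, 0, 0, 0, 0, 8, 0, 0, -5, 0, 0, 9, 0, 0, -15, 0, 0, 9, 0, 0, -30, 0, 0, 9, 0, 0, -55, 0, 0, 9, 0, 0, -65, 0, 0, 9, 0, 0, -65, 0, 0, 9],
)

```text
time_s: 15.42
tcp_pos: [0.4831, -0.0693, 0.2612]
eef_rot: [-179.7, -0.1, -64.4]
contact_force: [0.5, 0.7, -1.7]
gripper_width: 0.0279
gripper_force: 39.7
```

```bash
python3 -c "
from h import *
go(.4982,-.2619,.257,-108.4)"
```

```text
d [0.1803 0.0695 0.0042] rv [-3.100e-01  2.000e-02  4.397e+01] j [ 15.    1.1 -19.2   0.  -69.4  10.5] F [ 0.5  0.7 -1.7] t 15.42
```

Scaled: 0.18 m is 180, 0.179 m is 179.

>>> jog_arm(
  increments=[10, 4, 0, 0, 0, 7, 30, 11, 0, 0, 0, 14, 50, 19, 0, 0, 0, 21, 70, 27, 0, 0, 0, 28, 90, 35, 0, 0, 0, 35, 110, 43, 0, 0, 0, 42, 130, 50, 0, 0, 0, 49, 148, 57, 0, 0, 0, 56, 163, 63, 0, 0, 0, 63, 174, 67, 0, 0, 0, 70, 179, 69, 0, 0, 0, 77, 180, 69.5, 0, 0, 0, 84],
)

```text
time_s: 16.42
tcp_pos: [0.4957, -0.2626, 0.2566]
eef_rot: [179.9, -0.1, -148.9]
contact_force: [0.4, 1.2, -1.6]
gripper_width: 0.0275
gripper_force: 39.7
```

>>> jog_arm(
  increments=[0, 0, 0, 0, 0, 5, 0, 0, 0, 0, 0, 11, 0, 0, 0, 0, 0, 17, 0, 0, 0, 0, 0, 20, 0, 0, 0, 0, 0, 20, 0, 0, 0, 0, 0, 20],
)

```text
time_s: 16.92
tcp_pos: [0.496, -0.2615, 0.2572]
eef_rot: [180.0, -0.1, -168.4]
contact_force: [0.5, -0.0, -2.0]
gripper_width: 0.0283
gripper_force: 39.7
```

```bash
python3 - <<'E'
from plant import r
from h import *
go(.4982,-.2619,.257,-168.4)
cs=[r.capture("top") for k in range(5)]; P=np.nanmedian([cloud(k) for k in cs],0); f=np.mean([k["frame"] for k in cs],0)
y=np.array([.1176,.9931]); x=np.array([y[1],-y[0]]); o=np.array([.4909,.0100])
X=(P[...,:2]-o)@x; Y=(P[...,:2]-o)@y
for a in(-.04,-.02,0,.02,.04):
    print("cover y",a,[np.nanmedian(P[...,2][(abs(X-b)<.006)&(abs(Y-a)<.006)&(P[...,2]<.12)]).round(4) for b in(-.03,0,.03)])
st=[r.capture("side") for k in range(5)]; np.savez("s2.npz",P=np.nanmedian([cloud(k) for k in st],0))
a=cv2.resize(f[200:300,270:410].astype(np.uint8)[:,:,::-1],(770,550),interpolation=cv2.INTER_CUBIC); cv2.imwrite("pics/unit2.png",np.clip(a.astype(float)*.85,0,255).astype(np.uint8))
Q=np.load("s2.npz")["P"]; p=r.get_state()["tcp_pos"]
for n,lo,hi,rad in(("blade",.003,.016,.02),("shank",.025,.065,.015)):
    m=(Q[...,2]>p[2]-.117+lo)&(Q[...,2]<p[2]-.117+hi)&(np.hypot(Q[...,0]-p[0],Q[...,1]-p[1])<rad); print(n,m.sum(),Q[m].mean(0),p)
E
```

```text
d [-0.0021 -0.0008  0.0002] rv [ 0.04 -0.06  0.03] j [ -7.8   8.8 -11.2  -0.  -70.1 -70.5] F [ 0.5 -0.  -2. ] t 16.92
cover y -0.04 [np.float64(0.0798), np.float64(0.0801), np.float64(0.0795)]
cover y -0.02 [np.float64(0.0795), np.float64(0.0797), np.float64(0.0795)]
cover y 0 [np.float64(0.0798), np.float64(0.0793), np.float64(0.0795)]
cover y 0.02 [np.float64(0.0799), np.float64(0.0795), np.float64(0.0796)]
cover y 0.04 [np.float64(0.0792), np.float64(0.0794), np.float64(0.0795)]
blade 48 [ 0.49553488 -0.25924495  0.15034533] [ 0.49635301 -0.26174808  0.25797645]
shank 78 [ 0.49377794 -0.25848821  0.18423256] [ 0.49635301 -0.26174808  0.25797645]
```

View pics/unit2.png

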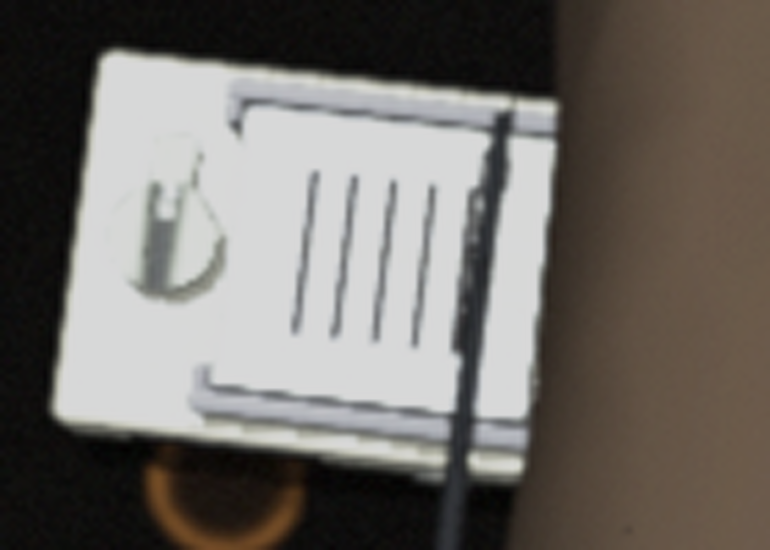

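The cover reads 0.0795 m at every sampled point, so it has risen level (expected 0.079). The left slot, crop (175,185)–(155,290), now runs parallel to the cover's end. The right fastener is hidden by the arm. Next I'll put the tool back.

Scaled: 0.06 m is 60, 0.058 m is 58.

>>> jog_arm(
  increments=[-2, -0.5, 10, 0, 0, 0, -2, -0.5, 30, 0, 0, 0, -2, -0.5, 50, 0, 0, 0, -2, -0.5, 58, 0, 0, 0, -2, -0.5, 60, 0, 0, 0, -2, -0.5, 60, 0, 0, 0],
)

```text
time_s: 17.92
tcp_pos: [0.4983, -0.2619, 0.1975]
eef_rot: [180.0, -0.1, -168.5]
contact_force: [0.1, -0.3, -0.5]
gripper_width: 0.0277
gripper_force: 39.7
```

```bash
python3 -c "
from h import *
go(.4982,-.2619,.127,-168.4)"
```

```text
d [0.     0.     0.0705] rv [ 0.01 -0.07 -0.09] j [ -7.8  11.3 -16.1   0.  -62.7 -70.7] F [ 0.1 -0.3 -0.5] t 17.92
```

>>> jog_arm(
  increments=[0, 0, 10, 0, 0, 0, 0, 0, 25, 0, 0, 0, 0, 0, 40, 0, 0, 0, 0, 0, 53, 0, 0, 0, 0, 0, 62, 0, 0, 0, 0, 0, 66, 0, 0, 0, 0, 0, 68, 0, 0, 0, 0, 0, 69, 0, 0, 0, 0, 0, 69, 0, 0, 0],
)

```text
time_s: 18.67
tcp_pos: [0.4988, -0.2619, 0.1295]
eef_rot: [-180.0, 0.0, -168.5]
contact_force: [-0.4, 0.0, -0.9]
gripper_width: 0.0278
gripper_force: 39.7
```

>>> jog_arm(
  increments=[0, 0, 0.5, 0, 0, 0, 0, 0, 1, 0, 0, 0, 0, 0, 1, 0, 0, 0],
)

```text
time_s: 18.92
tcp_pos: [0.4986, -0.2619, 0.1283]
eef_rot: [-180.0, 0.0, -168.5]
contact_force: [0.3, -0.1, -0.6]
gripper_width: 0.0283
gripper_force: 39.7
```

Scaled: 0.0015 m is 1.5, 0.001 m is 1.

>>> jog_arm(
  increments=[0, 0, 0.5, 0, 0, 0, 0, 0, 1, 0, 0, 0, 0, 0, 1.5, 0, 0, 0, 0, 0, 1.5, 0, 0, 0],
)

```text
time_s: 19.25
tcp_pos: [0.4986, -0.2619, 0.1269]
eef_rot: [-180.0, 0.0, -168.5]
contact_force: [-0.7, 1.5, 3.1]
gripper_width: 0.028
gripper_force: 39.7
```

>>> jog_arm(
  increments=[0, 0, 0, 0, 0, 0, 0, 0, 0, 0, 0, 0, 0, 0, 0, 0, 0, 0, 0, 0, 0, 0, 0, 0, 0, 0, 0, 0, 0, 0, 0, 0, 0, 0, 0, 0],
  aperture=0.07,
)

```text
time_s: 19.75
tcp_pos: [0.4985, -0.2619, 0.1264]
eef_rot: [-180.0, -0.0, -168.5]
contact_force: [0.3, -0.4, -0.8]
gripper_width: 0.0623
gripper_force: 0.0
```

>>> jog_arm(
  increments=[0, 0, 0, 0, 0, 0, 0, 0, 0, 0, 0, 0, 0, 0, -10, 0, 0, 0, 0, 0, -30, 0, 0, 0, 0, 0, -60, 0, 0, 0, 0, 0, -90, 0, 0, 0, 0, 0, -110, 0, 0, 0, 0, 0, -120, 0, 0, 0],
)

```text
time_s: 20.42
tcp_pos: [0.4996, -0.2624, 0.2507]
eef_rot: [-179.8, 0.3, -168.5]
contact_force: [0.1, -0.9, 0.4]
gripper_width: 0.0697
gripper_force: 0.0
```

Scaled: -0.2 m is -200, -0.291 m is -291.

>>> jog_arm(
  increments=[20, -22, 0, 0, 0, 0, 47, -52, 0, 0, 0, 0, 74, -82, 0, 0, 0, 0, 100, -111, 0, 0, 0, 0, 127, -141, 0, 0, 0, 0, 154, -171, 0, 0, 0, 0, 180, -200, 0, 0, 0, 0, 207, -230, 0, 0, 0, 0, 234, -260, 0, 0, 0, 0, 252, -280, 0, 0, 0, 0, 262, -291, 0, 0, 0, 0, 262, -291, 0, 0, 0, 0],
)

```text
time_s: 21.42
tcp_pos: [0.2976, -0.6011, 0.2453]
eef_rot: [179.9, -0.1, -168.7]
contact_force: [0.0, 0.2, 0.1]
gripper_width: 0.07
gripper_force: 0.0
```

```bash
python3 - <<'E'
from plant import r
from h import *
cs=[r.capture("top") for k in range(5)]; P=np.nanmedian([cloud(k) for k in cs],0); f=np.mean([k["frame"] for k in cs],0)
y=np.array([.1176,.9931]); x=np.array([y[1],-y[0]]); o=np.array([.4909,.0100])
X=(P[...,:2]-o)@x; Y=(P[...,:2]-o)@y
for a in(-.04,0,.04): print("cover y",a,[np.nanmedian(P[...,2][(abs(X-b)<.006)&(abs(Y-a)<.006)]).round(4) for b in(-.03,0,.03)])
print("tooltop",onz(cs[0],[(495,235.7)],.172))
v,u=np.mgrid[:480,:640]; m=(P[...,2]>.165)&(u>440)&(u<515)&(v>205)&(v<285); print(m.sum(),P[m].mean(0))
cv2.imwrite("pics/end.png",np.clip(cv2.resize(f[190:310,140:520],(798,252),interpolation=cv2.INTER_CUBIC)*.9,0,255).astype(np.uint8)[:,:,::-1])
E
```

```text
cover y -0.04 [np.float64(0.0798), np.float64(0.0796), np.float64(0.0795)]
cover y 0 [np.float64(0.0798), np.float64(0.0797), np.float64(0.0795)]
cover y 0.04 [np.float64(0.0796), np.float64(0.0793), np.float64(0.0795)]
tooltop [[ 0.49817721 -0.26120981  0.172     ]]
226 [ 0.49893308 -0.26002009  0.1701618 ]
```

View pics/end.png

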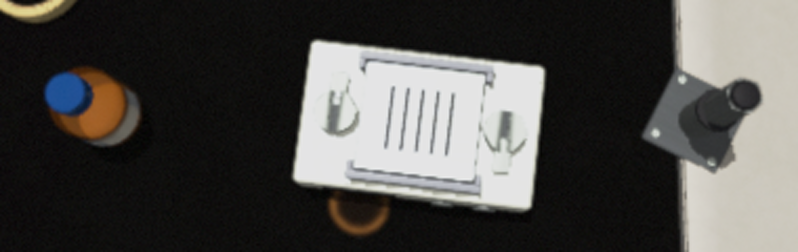

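The final view shows both tongues parallel to the cover's ends, at crop (340,85) and (503,155). The cover is raised and level in its frame, the screwdriver stands upright in its stand at (740,95), and the bottle at (95,105) is still standing.

```bash
python3 -c "
from plant import r
print(r.close_job())"
```

```text
the job is handed in; nothing more can be done
None
```

The job is handed in at about 21.7 s: both fasteners are turned a quarter turn counterclockwise, the cover has risen level and sits in its frame, the screwdriver is upright in its stand, and the amber bottle is still standing.

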